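Clamp the hive-frame bar in its socket block

TASK

In the beekeeping-supply workshop, two wooden socket blocks with hinged clamp levers are screwed to the bench, both levers standing open. On the block that has a wooden frame bar lying in its slot, swing the lever down until it is fully shut on the bar. Keep the bar lying in its slot, and leave the empty block's lever standing open as it is.

Things in the scene. Friction and masses are not known exactly. Their poses are not given: they have to be found in the camera images.
- jig_lever (a joint): Opening angle (rad) of the clamp lever on the block that holds the bar: 0 is fully shut (level); it starts at 0.7 to 1.05 (free end raised), stop at 1.3. The lever's rubber foot meets the bar at about 0.02. The hinge is stiff: the lever stays where it is left and takes 2 to 4 N at the grip to move.
- jig_hinge (a point): Middle of the hinge pin of the block that holds the bar, 56 mm above the bench; axes fixed to the block: z up, y along pin and slot; the lever points to -x when shut, up and to -x when open. The wooden block (130 x 80 x 36 mm, fixed) is centred 45 mm to -x of the pin. Two steel cheeks 32 mm apart over all hold the pin, reaching 10 mm to -x of it and 68 mm above the bench.
- jig_grip (a point): Middle of the black grip of that block's lever, on its centre line, 115 mm from the pin; moves with the lever: -x points to the free end, z out of its upper face. Grip 68 long, 22 wide, 16 thick (mm), ending 150 mm from the pin; the steel arm between is 16 wide, 8 thick, with a rubber foot 20 mm across under it 45 mm from the pin.
- bar_mid (a point): Centre of the loose pine frame bar, 25 x 140 x 19 mm (x, y, z), about 40 g, lying along y in the slot across the middle of the block to be clamped (slot 28 mm wide, 14 mm deep, open at both ends); it stands out about 30 mm at each end and 5 mm above the block's top.
- spare_grip (a point): Middle of the grip on the lever of the other, empty block, which has the same shape and sizes. Its lever stands open too and must be left alone.

How it is judged:
At the end, for the whole second after the job is handed in: The lever of the block with the bar is shut to within 10 degrees of level, the bar still lies in the slot under it (within 15 mm across, 30 mm along, and not lifted by more than 10 mm), and the empty block's lever has its grip within 30 mm of where it stood (value of joint jig_lever below 0.175 rad and x of bar_mid in the frame of jig_hinge between -0.06 and -0.03 m and y of bar_mid in the frame of jig_hinge between -0.03 and 0.03 m and height (world z) of bar_mid below 0.042 m and distance of spare_grip from where it was at the start of the episode below 0.03 m); the robot touches nothing.
It fails at once if the empty block's lever is moved (its grip by more than 30 mm) (distance of spare_grip from where it was at the start of the episode above 0.03 m).
It fails at once if the bar is lifted out of its slot or shoved along it by more than 30 mm (distance of bar_mid from where it was at the start of the episode above 0.03 m).
It also fails if it takes over 29 s, if anything falls off the work surface, if the arm or the gripper's body presses on something with over 40 N, if the wrist force passes 120 N, or if a joint passes its speed limit or range.

ROBOT

A 7-joint arm with a two-finger parallel gripper is mounted at the origin on the work surface. World frame = base frame: x ahead of the robot, y to its left, z up, the work surface at z = 0. Lengths are in m, angles in rad, forces in N, time in s.
With the tool pointing down it reaches from about 0.4 to 0.9 m from the base axis. Payload 5.5 kg.
Tool frame: the origin (TCP) lies at the very end of the fingers, on their centre line; the grasp point (between the pads) lies 19 mm behind it; x points along the fingers, y is the direction in which the jaws open and shut, and the axes are right-handed (so a half turn about x gives the same grasp; the last joint's range is limited). The gripper opens to 92 mm and grips with 3 to 60 N. Pads are 19 mm wide; open, the fingers measure 130 mm over their backs; the gripper's body (75 mm by 190 mm) begins 47 mm behind the grasp point.
Start: joints at [1.37, 0.501, -0.427, 1.55, 0.221, 1.138, -0.21], TCP at [0.291, -0.581, 0.206] pointing down, gripper open.
Joint ranges: [-2.88, 2.88], [-0.31, 2.03], [-1.54, 1.56], [0.2, 2.42], [-1.41, 4.55], [0.19, 2.02], [-2.57, 2.57]. Speed limits (rad/s): [2.57, 2.57, 3.14, 3.14, 3.14, 3.14, 3.14].

INTERFACE

Orientations are given as a unit quaternion [x, y, z, w].
In Python, from cell import r gives the robot as it stands.
- The arm moves only by the shell command python3 -m pendant 'ROWS' [FORCE]. ROWS is JSON, a list of rows, each a list of 3 entries, a list of its own where there are three numbers: the shift along the world's x, y, z in units of 40 mm (1.0 is 40 mm), then the turn about the world's z in rad, then the closure, from 0 (fully open) to 1 (shut). In form: [[[tx, ty, tz], turn, hand], ...]. A call has exactly 8 rows; each row shifts and turns the commanded pose from where the row before left it; what a row does not reach is not made up. A row lasts 1/8 s, in which the tool goes at most 62.5 mm and 10.7 degrees, less where a joint would pass 70% of its speed; a pose out of reach is approached as far as the arm can. A call is refused whole if a number of a shift passes 1 or a number of a turn 0.188, either way. A call with a gripper value outside its range is refused whole. The fingers move at their own pace and stop on an object; FORCE is the grip in N (left out, the last holds). Time passes only in rows, so rows that do not move let the fingers close, or fill a call up. It gives the time, the measured TCP pose, the force and the opening at its end, in the units of the state.
- r.sense(): the state, without advancing time (a new reading comes with each control period).
- r.get_image(name): name is "side" or "top" or "wrist"; returns a dict with "pixels" (480x640x3 uint8, red, green, blue), "z_map" (480x640 float32, m along the optical axis (not along the pixel's ray), 0 where there is no reading), "fx", "fy", "cx", "cy" (pixels), "cam_to_world" (4x4, takes a point from camera to world coordinates). Camera axes: x right, y down, z forward; pixel columns grow to the right and rows downward; lengths in m; the calibration is good to about 2 mm. A picture is of the moment at which its call begins.
- r.sign_off(): hands the job in, once; it reports no verdict.
Trained networks look in a picture, given as the dict that the camera call returned (one of the last four; its "shot" number tells which), for a name from the list of things; names that differ only in an ending like _2 or _b are one class to them, and where a whole thing is asked for, a point or a joint stands for the part that bears it (a point fixed in the world has none). Each returns a list of dicts, best first, with "conf" (0 to 1); they miss things now and then, are a little off and sometimes report something else, mostly with a low value. They report only what shows in the picture. A call takes as long as a camera call.
- r.search_frame(picture, name): "location" ([column, row] in pixels, amid what is visible of it).
- r.tip_of(picture, name): "location" ([column, row] in pixels: a listed point, or the origin of a listed thing).
The state is a dict: "clock": time; "joints": joint angles; "dq": joint speeds; "effort": joint torques, N m; "ee_pos": TCP position; "eef_rot": TCP orientation; "contact_force": force on the tool from outside, world axes, zero at the start; "moment": the same for the moment, N m; "finger_gap": finger opening in m.
Only numpy, scipy, OpenCV 4.12 (cv2) and the standard library are available. Lean on these libraries where they do the work, as an engineer would, in place of code of your own. Each camera call takes 0.05 s, during which the arm holds its last target.

## Working session

There is one attempt and no reset: what is moved stays moved. The work goes in short steps, Python scripts to look and compute and a shell command to move; the robot and the scene stay as the last step left them, time stands still between calls to the robot, and variables do not carry over. Pictures are saved under pics/ and viewed, and the job is handed in when it is done.

```bash
ls; mkdir -p pics; cat > h.py <<'E'
import numpy as np,cv2
from cell import r
def w(p,uv,dz=0):
    u,v=int(round(uv[0])),int(round(uv[1]))
    z=p["z_map"][max(v-2,0):v+3,max(u-2,0):u+3]; z=z[z>0]
    if not len(z): return None
    z=np.median(z)+dz
    c=np.array([(uv[0]-p["cx"])*z/p["fx"],(uv[1]-p["cy"])*z/p["fy"],z,1])
    return (np.array(p["cam_to_world"])@c)[:3].round(4)
def save(p,n): cv2.imwrite("pics/"+n,p["pixels"][:,:,::-1])
E
python3 - <<'E'
from h import *
s=r.sense();print(s)
for cam in("top","side"):
    p=r.get_image(cam);save(p,cam+"0.png")
    for n in("jig_hinge","jig_grip","bar_mid","spare_grip"):
        for d in r.tip_of(p,n)[:3]: print(cam,n,d,w(p,d["location"]))
E
```

```text
pics
{'clock': 0.0, 'joints': array([ 1.37017397,  0.50186258, -0.42679644,  1.55146425,  0.22081019,
        1.13829088, -0.21032904]), 'dq': array([-7.32052090e-05,  1.12908069e-03, -1.10261036e-04,  5.96803588e-04,
       -1.28651985e-03, -9.00773455e-05,  4.05892173e-04]), 'effort': array([-1.74462780e-04, -5.66595662e+01, -5.81555128e+00, -2.79113728e+01,
       -6.84929802e-02,  3.10749211e-02,  2.36504784e-04]), 'ee_pos': array([ 0.29041858, -0.58067579,  0.20536369]), 'eef_rot': array([-0.68803567, -0.16321368,  0.68831109, -0.16185195]), 'contact_force': array([-0.99185266,  0.17492441, -0.12489763]), 'moment': array([-0.01199717,  0.02584129, -0.00017259]), 'finger_gap': 0.09176030504294078}
top jig_hinge {'location': [401.5, 203.1], 'conf': 0.87} [ 0.7131 -0.1886  0.0631]
top jig_grip {'location': [403.1, 237.5], 'conf': 0.79} [ 0.6336 -0.1764  0.1482]
top bar_mid {'location': [391.4, 231.0], 'conf': 0.8} [ 0.6636 -0.1737  0.0406]
top spare_grip {'location': [188.8, 267.5], 'conf': 0.72} [0.5688 0.1777 0.1643]
side jig_hinge {'location': [305.1, 198.8], 'conf': 0.76} [ 0.7085 -0.1702  0.0624]
side jig_grip {'location': [342.6, 172.2], 'conf': 0.85} [ 0.6287 -0.1642  0.1355]
side bar_mid {'location': [325.8, 211.5], 'conf': 0.86} [ 0.6625 -0.1619  0.0412]
side bar_mid {'location': [341.6, 281.0], 'conf': 0.2} [0.5733 0.1939 0.1531]
side spare_grip {'location': [343.7, 280.7], 'conf': 0.57} [0.5702 0.1952 0.1551]
```

View pics/top0.png

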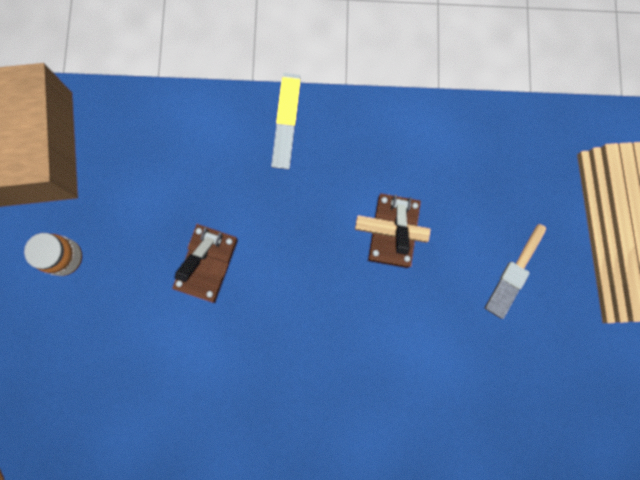

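View pics/side0.png

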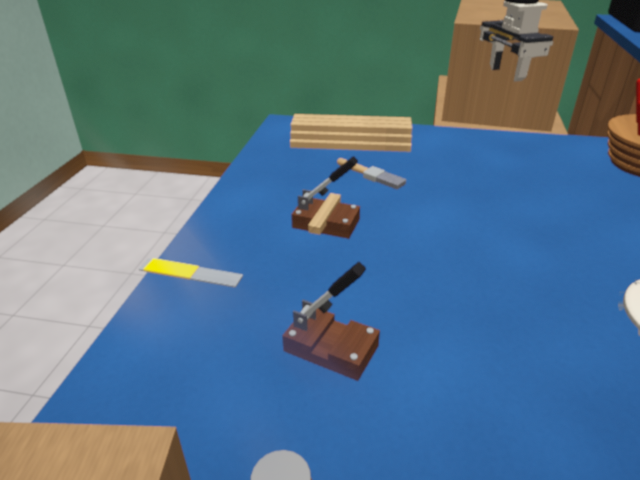

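The right-hand block holds the bar: hinge at about (401,203), grip about (403,238) in the top picture. The left block is empty. Next I'll refine this from the depth cloud.

```bash
cat >> h.py <<'E'
def cloud(p):
    z=p["z_map"];v,u=np.nonzero(z>0);d=z[v,u]
    c=np.stack([(u-p["cx"])*d/p["fx"],(v-p["cy"])*d/p["fy"],d,np.ones_like(d)])
    return (np.array(p["cam_to_world"])@c)[:3].T,p["pixels"][v,u].astype(int)
E
python3 - <<'E'
from h import *
from scipy.spatial.transform import Rotation as R
print(R.from_quat(r.sense()["eef_rot"]).as_matrix().round(3))
for cam in("top","side"):
    p=r.get_image(cam);P,C=cloud(p)
    m=(abs(P[:,0]-.65)<.15)&(abs(P[:,1]+.17)<.15)&(P[:,2]>.01)&(P[:,2]<.3)
    P,C=P[m],C[m]
    bar=(C[:,0]>150)&(C[:,0]-C[:,2]>50)
    b=P[bar]; c=(b.max(0)+b.min(0))/2; u,s,vt=np.linalg.svd((b-b.mean(0))[:,:2])
    print(cam,"bar",len(b),b.mean(0).round(3),c.round(3),b.min(0).round(3),b.max(0).round(3),vt[0].round(3))
    blk=(C.max(1)<60)&(P[:,2]>.05);g=P[blk]
    u,s,vt=np.linalg.svd(g-g.mean(0));print(" grip",len(g),g.mean(0).round(3),g.min(0).round(3),g.max(0).round(3),vt[0].round(3))
    L=P[P[:,2]>.06];print(" lever all",len(L),L.min(0).round(3),L.max(0).round(3))
    for i in np.argsort(L[:,0])[::max(1,len(L)//14)]: print("  ",L[i].round(3))
    h=np.array([.709,-.18]);
E
```

```text
[[ 0.     0.447 -0.894]
 [ 0.    -0.894 -0.447]
 [-1.    -0.    -0.   ]]
top bar 779 [ 0.67  -0.172  0.041] [ 0.665 -0.176  0.078] [ 0.638 -0.246  0.016] [ 0.693 -0.107  0.141] [-0.141 -0.99 ]
 grip 316 [ 0.629 -0.174  0.15 ] [ 0.605 -0.186  0.059] [ 0.706 -0.163  0.171] [-0.737  0.076  0.671]
 lever all 723 [ 0.604 -0.206  0.06 ] [ 0.728 -0.163  0.171]
   [ 0.604 -0.172  0.161]
   [ 0.61  -0.165  0.163]
   [ 0.616 -0.168  0.167]
   [ 0.623 -0.181  0.158]
   [ 0.63  -0.174  0.152]
   [ 0.638 -0.175  0.146]
   [ 0.646 -0.184  0.133]
   [ 0.655 -0.186  0.124]
   [ 0.667 -0.175  0.084]
   [ 0.677 -0.176  0.092]
   [ 0.688 -0.186  0.085]
   [ 0.701 -0.201  0.06 ]
   [ 0.709 -0.187  0.066]
   [ 0.714 -0.172  0.065]
   [ 0.723 -0.177  0.069]
side bar 445 [ 0.667 -0.165  0.041] [ 0.66  -0.171  0.089] [ 0.627 -0.239  0.026] [ 0.693 -0.102  0.152] [-0.158 -0.987]
 grip 230 [ 0.633 -0.165  0.137] [ 0.604 -0.179  0.077] [ 0.677 -0.157  0.166] [ 0.63  -0.093 -0.771]
 lever all 565 [ 0.602 -0.204  0.06 ] [ 0.727 -0.157  0.168]
   [ 0.602 -0.177  0.157]
   [ 0.61  -0.161  0.163]
   [ 0.616 -0.164  0.161]
   [ 0.624 -0.163  0.139]
   [ 0.63  -0.164  0.151]
   [ 0.638 -0.164  0.124]
   [ 0.644 -0.167  0.124]
   [ 0.653 -0.179  0.126]
   [ 0.664 -0.173  0.103]
   [ 0.67  -0.172  0.103]
   [ 0.677 -0.174  0.095]
   [ 0.689 -0.181  0.084]
   [ 0.704 -0.177  0.063]
   [ 0.713 -0.19   0.063]
   [ 0.724 -0.172  0.064]
```

```bash
python3 -m pendant '[[[0.5,0.62,0.1],-0.1,1],[[0.5,0.62,0.1],-0.1,1],[[0.5,0.62,0],-0.1,1],[[0.5,0.62,0],-0.1,1],[[0.5,0.62,0],-0.1,1],[[0.5,0.62,0],-0.11,1],[[0.5,0.62,0],0,1],[[0.5,0.62,0],0,1]]' 20
```

```text
clock: 1.6
ee_pos: [0.4515, -0.3821, 0.2146]
eef_rot: [0.705, -0.052, -0.705, -0.051]
contact_force: [-0.8, 0.3, 0.1]
finger_gap: 0.0161
```

```bash
python3 -m pendant '[[[0.5,0.62,0],0,1],[[0.5,0.62,0],0,1],[[0.5,0.62,0],0,1],[[0.5,0.62,0],0,1],[[0.5,0.62,0],0,1],[[0.5,0.62,0],0,1],[[0,0,0],0,1],[[0,0,0],0,1]]'
```

```text
clock: 2.6
ee_pos: [0.5704, -0.2348, 0.2143]
eef_rot: [-0.705, 0.052, 0.705, 0.051]
contact_force: [-1.0, 0.2, -0.4]
finger_gap: 0.0001
```

```bash
python3 - <<'E'
from h import *
from scipy.spatial.transform import Rotation as R
s=r.sense();print(s["ee_pos"],s["contact_force"],s["clock"],s["finger_gap"]);print(R.from_quat(s["eef_rot"]).as_matrix().round(3))
p=r.get_image("wrist");save(p,"w1.png")
p=r.get_image("side");save(p,"s1.png")
for n in("jig_grip","jig_hinge"):print(r.tip_of(p,n)[:1])
E
```

```text
[ 0.57039387 -0.23479157  0.21432124] [-0.99672286  0.18186395 -0.36250104] 2.6 7.430378923129431e-05
[[-0.001 -0.146 -0.989]
 [-0.001 -0.989  0.146]
 [-1.     0.001  0.   ]]
[{'location': [342.5, 168.5], 'conf': 0.56}]
[{'location': [306.2, 197.2], 'conf': 0.77}]
```

```bash
python3 -m pendant '[[[0.36,0.42,0],0,1],[[0.36,0.42,0],0,1],[[0.36,0.42,0],0,1],[[0.36,0.42,0],0,1],[[0,0,-0.4],0,1],[[0,0,-0.4],0,1],[[0,0,0],0,1],[[0,0,0],0,1]]'
python3 - <<'E'
from h import *
p=r.get_image("wrist");save(p,"w2.png")
p=r.get_image("side");save(p,"s2.png")
p=r.get_image("top");save(p,"t2.png")
E
```

```text
clock: 3.8
ee_pos: [0.6279, -0.168, 0.1822]
eef_rot: [-0.705, 0.052, 0.705, 0.052]
contact_force: [0.9, -0.8, 0.5]
finger_gap: 0.0004
```

View pics/w2.png

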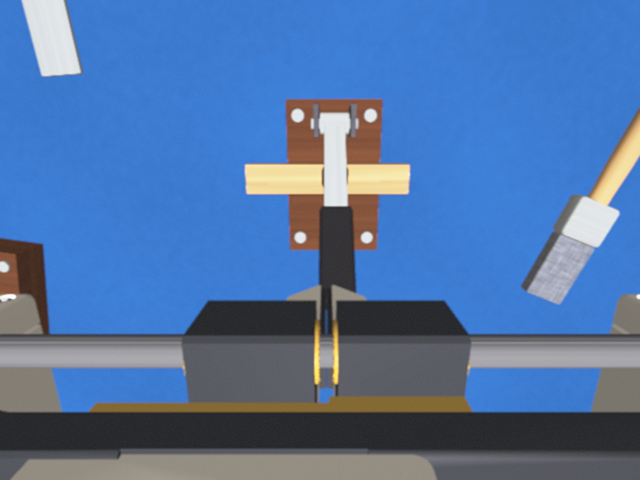

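View pics/s2.png

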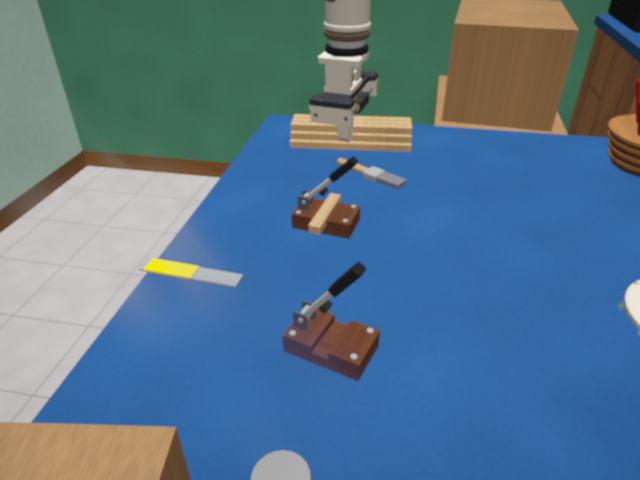

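The wrist view shows the lever centred under the closed fingers: hinge at (335,120), grip at (337,245), fingers at about (327,350). The bar lies at y≈180. Next I'll go down and follow the arc.

```bash
python3 -m pendant '[[[0.05,-0.05,-0.2],0,1],[[0.05,0,-0.2],0,1],[[0,0,-0.2],0,1],[[0,0,-0.15],0,1],[[-0.1,0.015,-0.15],0,1],[[-0.1,0.015,-0.15],0,1],[[-0.1,0.015,-0.15],0,1],[[0,0,0],0,1]]'
python3 - <<'E'
from h import *
p=r.get_image("wrist");save(p,"w3.png")
p=r.get_image("side");save(p,"s3.png");cv2.imwrite("pics/s3c.png",cv2.resize(p["pixels"][80:260,240:440,::-1],None,fx=3,fy=3))
E
```

```text
clock: 4.95
ee_pos: [0.6197, -0.1671, 0.1339]
eef_rot: [-0.705, 0.052, 0.706, 0.052]
contact_force: [0.2, -0.1, -0.7]
finger_gap: 0.0003
```

View pics/s3c.png

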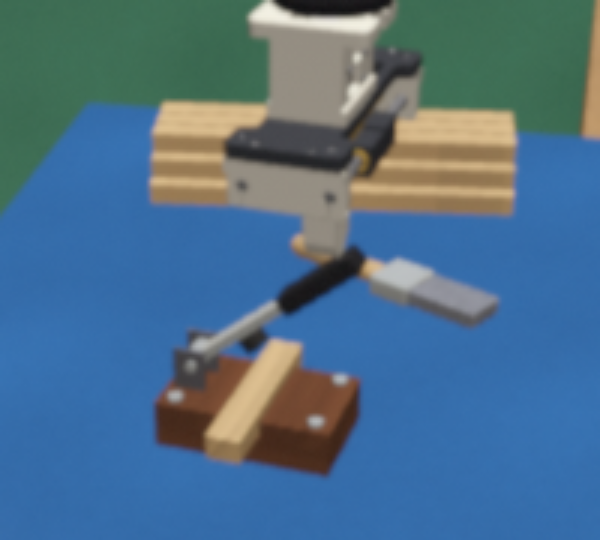

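The lever is swinging down under the fingertip and the bar is still in its slot. I'll continue along the arc.

```bash
python3 -m pendant '[[[-0.08,0.01,-0.2],0,1],[[-0.08,0.01,-0.2],0,1],[[-0.08,0.01,-0.2],0,1],[[-0.08,0.01,-0.2],0,1],[[-0.03,0,-0.2],0,1],[[-0.02,0,-0.2],0,1],[[0,0,-0.15],0,1],[[0,0,0],0,1]]'
python3 - <<'E'
from h import *
p=r.get_image("side");save(p,"s4.png");cv2.imwrite("pics/s4c.png",cv2.resize(p["pixels"][80:260,240:440,::-1],None,fx=3,fy=3))
E
```

```text
clock: 6.05
ee_pos: [0.6053, -0.1655, 0.0797]
eef_rot: [-0.705, 0.052, 0.706, 0.052]
contact_force: [-0.0, -0.5, 0.1]
finger_gap: 0.0
```

View pics/s4c.png

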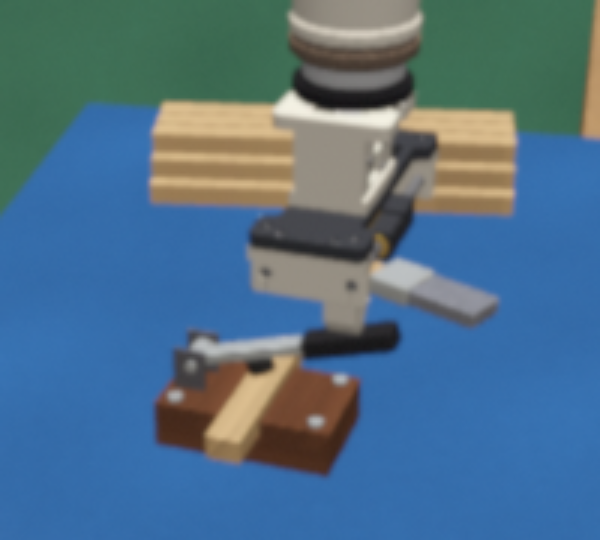

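```bash
python3 -m pendant '[[[-0.02,0,-0.1],0,1],[[0,0,-0.1],0,1],[[0,0,-0.05],0,1],[[0,0,-0.05],0,1],[[0,0,-0.025],0,1],[[0,0,0],0,1],[[0,0,0],0,1],[[0,0,0],0,1]]'
```

```text
clock: 7.1
ee_pos: [0.6049, -0.1656, 0.0674]
eef_rot: [0.705, -0.052, -0.705, -0.052]
contact_force: [-1.0, -0.5, -0.3]
finger_gap: 0.0005
```

```bash
python3 -m pendant '[[[0,0,-0.025],0,1],[[0,0,-0.025],0,1],[[0,0,0],0,1],[[0,0,0],0,1],[[0,0,0],0,1],[[0,0,0],0,1],[[0,0,0],0,1],[[0,0,0],0,1]]'
python3 - <<'E'
from h import *
p=r.get_image("side");save(p,"s5.png");cv2.imwrite("pics/s5c.png",cv2.resize(p["pixels"][80:260,240:440,::-1],None,fx=3,fy=3))
E
```

```text
clock: 8.1
ee_pos: [0.6048, -0.1655, 0.0654]
eef_rot: [0.705, -0.052, -0.705, -0.052]
contact_force: [-0.3, -0.9, 0.2]
finger_gap: 0.0004
```

View pics/s5c.png

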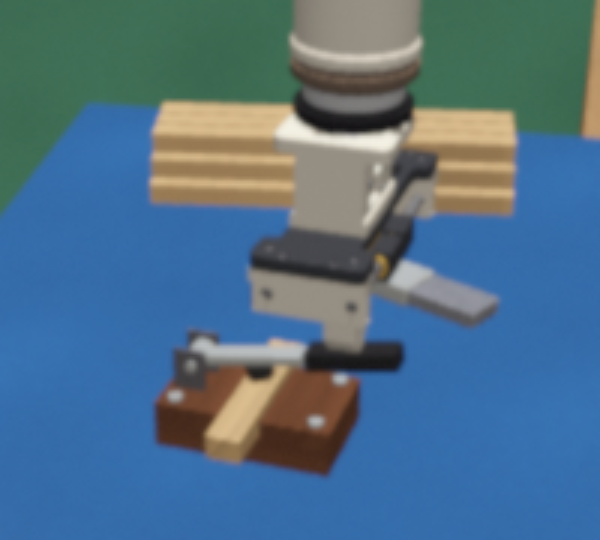

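```bash
python3 -m pendant '[[[0,0,-0.02],0,1],[[0,0,-0.02],0,1],[[0,0,-0.02],0,1],[[0,0,0],0,1],[[0,0,0],0,1],[[0,0,0],0,1],[[0,0,0],0,1],[[0,0,0],0,1]]'
```

```text
clock: 9.15
ee_pos: [0.6048, -0.1655, 0.063]
eef_rot: [0.705, -0.052, -0.705, -0.052]
contact_force: [-0.8, -0.4, -0.0]
finger_gap: 0.0001
```

```bash
python3 -m pendant '[[[0,0,-0.02],0,1],[[0,0,-0.02],0,1],[[0,0,-0.02],0,1],[[0,0,0],0,1],[[0,0,0],0,1],[[0,0,0],0,1],[[0,0,0],0,1],[[0,0,0],0,1]]'
```

```text
clock: 10.15
ee_pos: [0.6048, -0.1655, 0.0606]
eef_rot: [0.705, -0.052, -0.705, -0.052]
contact_force: [-0.5, -1.2, 0.3]
finger_gap: 0.0006
```

```bash
python3 -m pendant '[[[0,0,0.2],0,1],[[0,0,0.5],0,1],[[0,0,0.6],0,1],[[0,0,0.6],0,1],[[-0.5,0,0.6],0,1],[[-0.6,0,0.6],0,1],[[-0.6,0,0],0,1],[[0,0,0],0,1]]'
python3 - <<'E'
from h import *
p=r.get_image("side");save(p,"s6.png");cv2.imwrite("pics/s6c.png",cv2.resize(p["pixels"][80:260,240:440,::-1],None,fx=3,fy=3))
q=r.get_image("top");save(q,"t6.png")
for c,p in(("side",p),("top",q)):
    for n in("jig_hinge","jig_grip","bar_mid","spare_grip"):
        for d in r.tip_of(p,n)[:1]: print(c,n,d,w(p,d["location"]))
    P,C=cloud(p)
    m=(abs(P[:,0]-.65)<.15)&(abs(P[:,1]+.17)<.15)&(P[:,2]>.01)&(P[:,2]<.12);P,C=P[m],C[m]
    for x in np.arange(.57,.70,.02):
        k=(abs(P[:,0]-x)<.01)&(abs(P[:,1]-(-.1785+.145*(.7126-x)))<.006);print(x.round(2),np.median(P[k,2]).round(4) if k.any() else None,end="; ")
    b=P[(C[:,0]>150)&(C[:,0]-C[:,2]>50)];print("bar",b.mean(0).round(3),b.min(0).round(3),b.max(0).round(3))
E
```

```text
clock: 11.15
ee_pos: [0.5361, -0.1661, 0.1865]
eef_rot: [0.706, -0.053, -0.705, -0.051]
contact_force: [0.5, 0.3, -0.6]
finger_gap: 0.0006
side jig_hinge {'location': [306.2, 198.2], 'conf': 0.77} [ 0.7064 -0.1714  0.0635]
side jig_grip {'location': [357.5, 201.6], 'conf': 0.55} [ 0.5957 -0.1581  0.0748]
side bar_mid {'location': [325.1, 210.9], 'conf': 0.63} [ 0.6642 -0.1628  0.042 ]
side spare_grip {'location': [343.7, 279.1], 'conf': 0.94} [0.5703 0.1948 0.1576]
0.57 0.0777; 0.59 0.0767; 0.61 0.0689; 0.63 0.0659; 0.65 0.0606; 0.67 0.0555; 0.69 0.0567; bar [ 0.67  -0.146  0.04 ] [ 0.65  -0.242  0.026] [ 0.693 -0.103  0.048]
top jig_hinge {'location': [399.5, 206.5], 'conf': 0.67} [ 0.7067 -0.1852  0.0618]
top jig_grip {'location': [394.3, 262.0], 'conf': 0.77} [ 0.5629 -0.1244  0.3726]
top bar_mid {'location': [390.0, 230.0], 'conf': 0.95} [ 0.6652 -0.1709  0.0418]
top spare_grip {'location': [192.4, 269.3], 'conf': 0.71} [0.5665 0.1724 0.1605]
0.57 None; 0.59 None; 0.61 0.0657; 0.63 0.0372; 0.65 0.0375; 0.67 0.0434; 0.69 0.0369; bar [ 0.671 -0.166  0.041] [ 0.651 -0.234  0.03 ] [ 0.689 -0.106  0.047]
```

View pics/s6c.png

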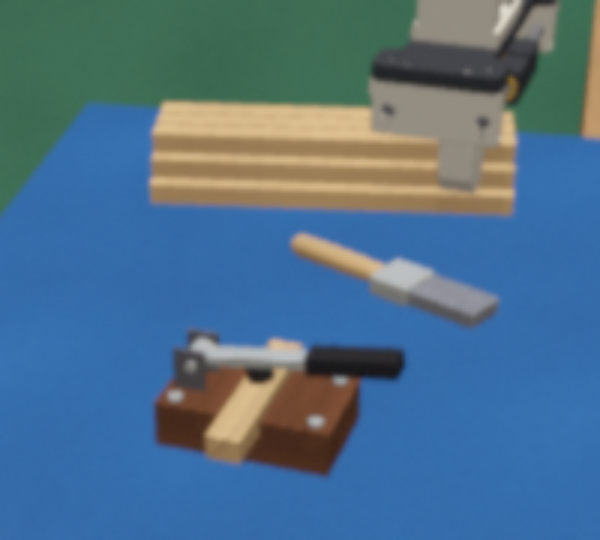

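View pics/t6.png

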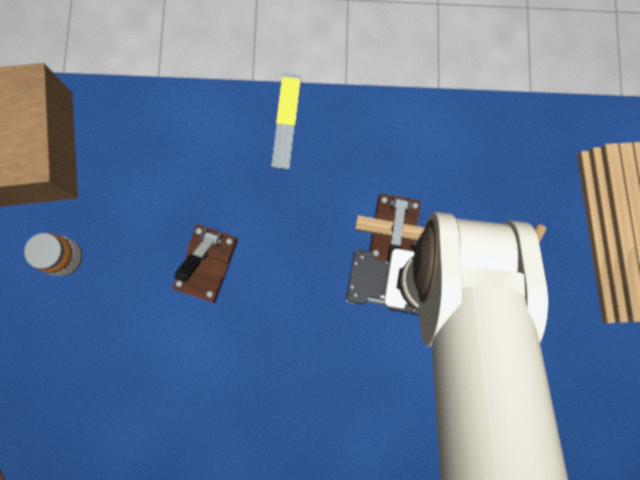

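```bash
python3 - <<'E'
from h import *
p=r.get_image("wrist");save(p,"w6.png")
for n in("jig_hinge","jig_grip","bar_mid"):
    for d in r.tip_of(p,n)[:1]: print(n,d,w(p,d["location"]))
P,C=cloud(p);print(len(P))
for x in np.arange(.56,.73,.01):
    k=(abs(P[:,0]-x)<.005)&(abs(P[:,1]-(-.1785+.145*(.7126-x)))<.004)&(P[:,2]<.12)
    if k.any(): print(x.round(2),np.median(P[k,2]).round(4),P[k,2].max().round(4),k.sum())
for y in (-.28,-.06):
    k=(abs(P[:,0]-.65)<.01)&(abs(P[:,1]-y)<.01); print("table",np.median(P[k,2]) if k.any() else None)
k=(abs(P[:,0]-.64)<.006)&(abs(P[:,1]+.14)<.006); print("block top",np.median(P[k,2]) if k.any() else None)
E
```

```text
jig_grip {'location': [323.0, 155.2], 'conf': 0.94} [ 0.5994 -0.1723  0.0811]
bar_mid {'location': [315.9, 68.6], 'conf': 0.74} [ 0.6604 -0.1759  0.0687]
305997
0.57 0.0847 0.0867 93
0.58 0.0838 0.0856 129
0.59 0.0824 0.0854 131
0.6 0.0808 0.0838 129
0.61 0.0795 0.0811 130
0.62 0.0782 0.0805 131
0.63 0.0768 0.0794 120
0.64 0.0706 0.074 115
0.65 0.0694 0.0721 119
0.66 0.0674 0.0706 139
0.67 0.0666 0.0692 130
0.68 0.0652 0.0678 133
0.69 0.0638 0.0665 131
0.7 0.0623 0.0698 150
0.71 0.0572 0.0631 63
table 0.0013646631996132863
table 0.001245498789987587
block top 0.03717929772122358
```

View pics/w6.png

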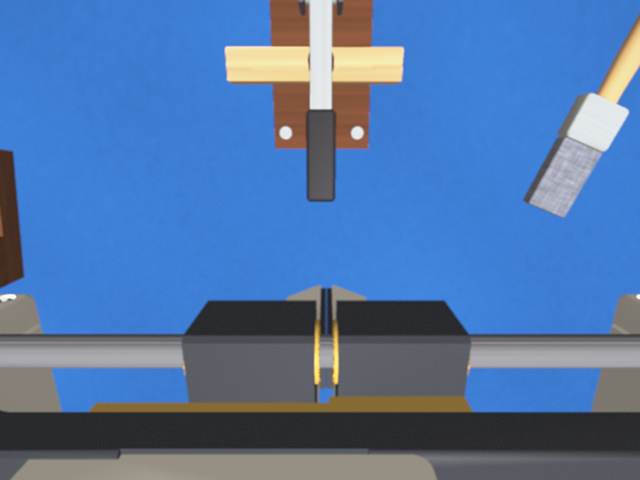

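```bash
python3 - <<'E'
import cv2,numpy as np
a=cv2.imread("pics/w3.png")[200:420,200:460];b=cv2.imread("pics/s5.png")[150:230,280:400]
cv2.imwrite("pics/cmp.png",np.vstack([cv2.resize(a,(390,330)),cv2.resize(b,(390,260),interpolation=cv2.INTER_CUBIC)]))
E
```

```text
(no output)
```

View pics/cmp.png

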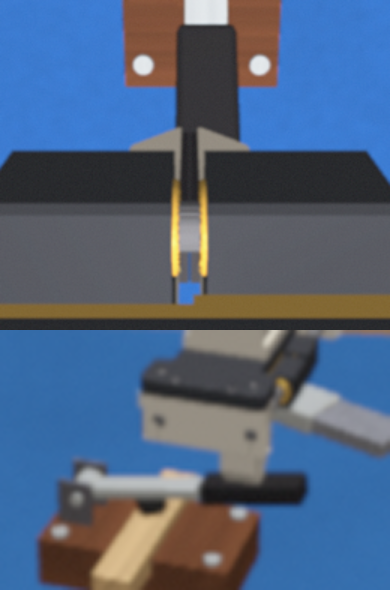

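```bash
python3 - <<'E'
from h import *
s=r.sense();print(s["ee_pos"],s["clock"])
p=r.get_image("side");P,C=cloud(p)
t=s["ee_pos"];k=(abs(P[:,0]-t[0])<.04)&(abs(P[:,1]-t[1])<.06)&(P[:,2]>.12)&(P[:,2]<.26);Q=P[k]
for z in np.arange(.15,.25,.01):
    m=abs(Q[:,2]-z)<.005
    if m.any(): print(z.round(3),m.sum(),Q[m].min(0).round(3),Q[m].max(0).round(3))
E
```

```text
[ 0.53686311 -0.16544477  0.18452788] 11.85
0.2 3 [ 0.524 -0.17   0.204] [ 0.537 -0.161  0.205]
0.21 39 [ 0.524 -0.173  0.205] [ 0.549 -0.151  0.214]
0.22 67 [ 0.523 -0.18   0.215] [ 0.549 -0.145  0.225]
0.23 74 [ 0.523 -0.176  0.225] [ 0.549 -0.144  0.235]
0.24 45 [ 0.526 -0.157  0.235] [ 0.548 -0.141  0.243]
```

The real fingertip bottom sits about 20 mm above the reported TCP. That explains why the lever is still at about 0.135 rad. I'll press again, lower.

```bash
python3 -m pendant '[[[0.8,-0.02,0],0,1],[[0.8,-0.03,0],0,1],[[0,0,-0.55],0,1],[[0,0,-0.55],0,1],[[0,0,-0.6],0,1],[[0,0,-0.6],0,1],[[0,0,-0.5],0,1],[[0,0,0],0,1]]'
```

```text
clock: 12.9
ee_pos: [0.5993, -0.1672, 0.0708]
eef_rot: [-0.704, 0.051, 0.706, 0.052]
contact_force: [1.1, 0.4, -0.3]
finger_gap: 0.0003
```

```bash
python3 -m pendant '[[[0,0,-0.1],0,1],[[0,0,-0.1],0,1],[[0,0,-0.1],0,1],[[0,0,-0.05],0,1],[[0,0,-0.05],0,1],[[0,0,0],0,1],[[0,0,0],0,1],[[0,0,0],0,1]]'
```

```text
clock: 13.9
ee_pos: [0.6009, -0.1675, 0.0566]
eef_rot: [0.705, -0.052, -0.705, -0.052]
contact_force: [-0.4, 0.4, 0.4]
finger_gap: 0.0003
```

```bash
python3 -m pendant '[[[0,0,-0.05],0,1],[[0,0,-0.05],0,1],[[0,0,-0.05],0,1],[[0,0,-0.025],0,1],[[0,0,0],0,1],[[0,0,0],0,1],[[0,0,0],0,1],[[0,0,0],0,1]]'
python3 - <<'E'
from h import *
p=r.get_image("wrist");save(p,"w8.png");P,C=cloud(p)
for x in np.arange(.63,.71,.01):
    k=(abs(P[:,0]-x)<.005)&(abs(P[:,1]-(-.1785+.145*(.7126-x)))<.004)&(P[:,2]<.12)
    if k.any(): print(x.round(2),np.median(P[k,2]).round(4))
E
```

```text
clock: 14.9
ee_pos: [0.6009, -0.1675, 0.0497]
eef_rot: [0.705, -0.052, -0.705, -0.052]
contact_force: [-0.8, 0.6, -0.4]
finger_gap: 0.0005
0.63 0.0674
0.64 0.0638
0.65 0.0634
0.66 0.0629
0.67 0.0623
0.68 0.062
0.69 0.0615
0.7 0.0612
```

θ is now about 0.045. A last gentle press to seat the foot, watching the force.

```bash
python3 -m pendant '[[[0,0,-0.025],0,1],[[0,0,-0.025],0,1],[[0,0,-0.025],0,1],[[0,0,0],0,1],[[0,0,0],0,1],[[0,0,0],0,1],[[0,0,0],0,1],[[0,0,0],0,1]]'
```

```text
clock: 15.95
ee_pos: [0.6007, -0.1675, 0.0467]
eef_rot: [-0.705, 0.052, 0.705, 0.052]
contact_force: [-2.5, 0.8, 4.6]
finger_gap: 0.0003
```

The force rises to 4.6 N, so the foot is on the bar. I'll retreat and check.

```bash
python3 -m pendant '[[[0,0,0.2],0,1],[[0,0,0.5],0,1],[[0,0,0.6],0,1],[[0,0,0.6],0,1],[[-0.5,0,0.6],0,1],[[-0.6,0,0.6],0,1],[[-0.6,0,0.2],0,1],[[0,0,0],0,1]]'
python3 - <<'E'
from h import *
p=r.get_image("wrist");save(p,"w9.png");P,C=cloud(p)
for x in np.arange(.58,.71,.02):
    k=(abs(P[:,0]-x)<.005)&(abs(P[:,1]-(-.1785+.145*(.7126-x)))<.004)&(P[:,2]<.12)
    if k.any(): print(x.round(2),np.median(P[k,2]).round(4))
b=P[(C[:,0]>170)&(C[:,0]-C[:,2]>50)&(abs(P[:,0]-.667)<.04)&(abs(P[:,1]+.17)<.1)&(P[:,2]>.037)&(P[:,2]<.05)]
print("bar",((b.min(0)+b.max(0))/2).round(4),b.min(0).round(3),b.max(0).round(3))
q=r.get_image("side");save(q,"s9.png")
for n in("bar_mid","spare_grip"):print(n,[(d,w(q,d["location"])) for d in r.tip_of(q,n)[:1]])
E
```

```text
clock: 16.95
ee_pos: [0.5326, -0.1682, 0.1808]
eef_rot: [0.706, -0.053, -0.704, -0.051]
contact_force: [0.6, -1.2, -0.2]
finger_gap: 0.0003
0.58 0.0681
0.6 0.0678
0.62 0.0672
0.64 0.0623
0.66 0.0616
0.68 0.0614
0.7 0.0501
bar [ 0.668  -0.1747  0.0425] [ 0.646 -0.245  0.037] [ 0.69  -0.104  0.048]
bar_mid [({'location': [327.5, 213.1], 'conf': 0.64}, array([ 0.6586, -0.1609,  0.0383]))]
spare_grip [({'location': [344.8, 282.0], 'conf': 0.67}, array([0.5686, 0.1956, 0.1533]))]
```

View pics/s9.png

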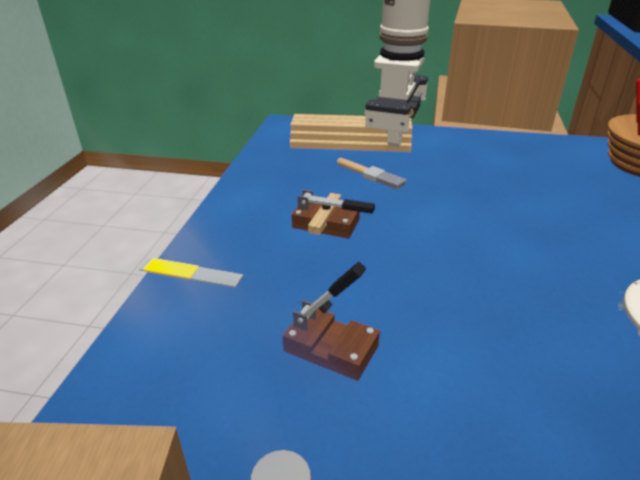

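The side picture shows the lever level on the bar (grip at (358,207)) and the spare lever still open (grip at (345,281)). The slope reads about 0.02 rad.

```bash
python3 -c "
from cell import r
print(r.sign_off())"
```

```text
the job is handed in; nothing more can be done
None
```

The lever on the block with the bar is shut, and I handed the job in at about 17 s of the 29 s allowed. I pushed the grip down along its arc with the closed fingertips, then backed the arm off so it touches nothing.

- **Lever:** the last wrist depth picture put it about 0.02 rad from level. That matches the foot meeting the bar, and the force rose to about 5 N on the final press.
- **Bar:** still in its slot, with its centre at about (0.668, -0.175), within a few mm of where it started.
- **Empty block:** its lever is still standing open; its grip measured within about 3 mm of its start position, which is within the measuring error.

**Checks that disagreed:** the first push stopped early, at about 0.13 rad, although the reported tool height suggested the lever was already shut. The closed fingertips measured about 20 mm higher than the reported TCP, so I pressed a second time, further down. The force reading also stayed near zero during the swing, though the hinge should need 2 to 4 N to move, so I relied on the depth measurements instead.

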